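# Step the trainer console up one range and trigger it

### The job

On the trainer console, put a fingertip to the knurled rim of the large range selector and turn it clockwise, as seen from above, by exactly one click, so that its white pointer rests at the next mark; roll it round by the rim and do not grip it between the fingers. Then press the round push key on the other side of the panel fully down and let it come up again, so that the generator restarts on the new range. Leave the small knob between them and the things lying around the console as they are.

Things in the scene. Friction and masses are not known exactly. Their poses are not given: they have to be found in the camera images.
- console: Circuit trainer console, a flat grey case 240 mm deep (x), 340 mm wide (y), 70 mm high with flat aluminium top panel; fixed. Origin under its centre on the bench; x to its rear (away from the robot, where breadboard, binding posts and toggles are), y to its left seen from the robot, z up. Selector, small knob and key stand in a row 75 mm from the front edge; the panel in front of them is bare.
- selector_axis (a point): Axis of the large range selector, half-way up its rim. A round black knob, 44 mm in diameter, top face 23 mm above the panel, with an upright cylindrical knurled rim, nothing projecting, and a white pointer line on top and rim. It stands at x = -45, y = +85 mm on the console, the only knob of that size; this point is 82 mm above the bench. Its bearing does not give sideways.
- selector_pointer (a point): The outer end of the selector's pointer line, on the top edge of the knob, 22 mm from its axis. It shows where the pointer points.
- selector (a joint): Angle of the selector, rad, growing clockwise seen from above; at 0 the pointer would point to the console's rear (+x). Four click positions, each with a printed mark: -0.785, -0.262, 0.262, 0.785; end stops just beyond. Starts in one of the middle two. It springs into the nearest position; the humps half-way between take up to about 0.05 N m (2.3 N along the rim).
- key_top (a point): Centre of the top of the push key when up: a round grey cap 26 mm in diameter in a 42 mm dark round housing, at x = -45 mm, y = -85 mm on the console, its top 22 mm above the panel and 10 mm above the housing. The point moves with the cap.
- key (a joint): How far the key is pressed, m: 0 up, 0.006 fully down. A spring of about 4 N at full travel brings it up again.
- fine_mark (a point): Rim mark of the small smooth black knob, 16 mm in diameter and 15 mm high, that stands half-way between selector and key (x = -45 mm, y = 0 on the console). It turns easily and is to be left alone.
- board_stand: Slotted black nylon stand with three upright green circuit boards, 110 mm by 84 mm, 110 mm high, loose on the bench to the left of the console. Origin under its centre.
- heat_sink: Finned dull aluminium heat sink, 60 by 52 by 32 mm, loose on the bench to the right of the console. Origin under its centre.
- fuse_holder: Squat orange plastic fuse holder, 36 by 26 by 24 mm, loose on the bench in front of the console. Origin under its centre.
- lifter: Chrome tweezer-shaped component lifter lying on the bench in front of the console, 132 mm long, 17 mm wide, 9 mm high. Origin under its middle, x along it to its tips.

How it is judged:
By the outcome, as a careful person would: the job done as asked, in the order asked, and still so for the second after the job is handed in, with the robot touching nothing.
It also fails if it takes over 51 s, if anything falls off the work surface, if the arm or the gripper's body presses on something with over 40 N, if the wrist force passes 120 N, or if a joint passes its speed limit or range.

### The arm

A 6-joint arm with a two-finger parallel gripper is mounted at the origin on the work surface. World frame = base frame: x ahead of the robot, y to its left, z up, the work surface at z = 0. Lengths are in m, angles in rad, forces in N, time in s.
With the tool pointing down it reaches from about 0.25 to 0.775 m from the base axis. Payload 4 kg.
Tool frame: the origin (TCP) lies midway between the tips of the shut fingers; the grasp point (between the pads) lies 19 mm behind it; z points along the fingers, y is the line along which they close (so a half turn about z gives the same grasp; the last joint's range is limited). The gripper opens to 94 mm and grips with 3 to 60 N. Pads are 16 mm wide; open, the fingers measure 119 mm over their backs; the gripper's body (75 mm by 177 mm) begins 78 mm behind the grasp point.
Start: joints at [1.221, 0.087, 1.371, -0, 1.684, -0.103], TCP at [0.134, 0.533, 0.167] pointing down, gripper open.
Joint ranges: [-3.1, 3.1], [-0.76, 2.03], [0.27, 2.55], [-1.08, 4.22], [0.17, 2.65], [-2.57, 2.57]. Speed limits (rad/s): [2.79, 2.79, 3.14, 3.14, 3.14, 3.14].

### API

Orientations are given as [roll, pitch, yaw] about the fixed x, y, z axes, in that order (R = Rz(yaw) Ry(pitch) Rx(roll)).
In Python, from bench import get_obs, snapshot, close_job gives the robot as it stands. The module is installed in compiled form; this text tells all that it offers.
- The arm moves only by the tool drive_tool, never from a script. Its argument "commands" is a list of rows, each a list of 6 numbers: the shift along the tool's x, y, z in units of 0.04 m (1.0 is 0.04 m), then the turn, a rotation vector about the tool's x, y, z in units of 0.1 rad (1.0 is 0.1 rad). In form: [[dx, dy, dz, wx, wy, wz], ...]. A call has 1 to 20 rows; each row shifts and turns the commanded pose from where the row before left it, along the tool's axes as they then stand; what a row does not reach is not made up. A row lasts 1/8 s, in which the tool goes at most 62.5 mm and 10.7 degrees, less where a joint would pass 70% of its speed; a pose out of reach is approached as far as the arm can. A call with a number of a shift or a turn outside -1 to 1 is refused whole. A call with a gripper value outside its range is refused whole. "gripper" is the closure, from 0 (fully open) to 1 (shut), set as the call begins (left out, the last holds). The fingers move at their own pace and stop on an object; the grip force is fixed at half the most. Time passes only in rows, so rows that do not move let the fingers close. It gives the time, the measured TCP pose, the force, the opening and the grip force at its end, in the units of the state.
- get_obs(): the state, without advancing time (a new reading comes with each control period).
- snapshot(name): name is "side" or "top" or "wrist"; returns a dict with "image" (480x640x3 uint8, blue, green, red), "range_z" (480x640 float32, m along the optical axis (not along the pixel's ray), 0 where there is no reading), "fx", "fy", "cx", "cy" (pixels), "rvec" (rotation vector, rad) and "tvec" (3), from world to camera coordinates, as OpenCV has them. Camera axes: x right, y down, z forward; pixel columns grow to the right and rows downward; lengths in m; the calibration is good to about 2 mm. A picture is of the moment at which its call begins.
- close_job(): hands the job in; it is judged then, once.
The state is a dict: "time": time; "joint_positions": joint angles; "qvel": joint speeds; "joint_torque": joint torques, N m; "tool_pos": TCP position; "ee_rot": TCP orientation; "wrist_force": force on the tool from outside, world axes, zero at the start; "wrist_torque": the same for the moment, N m; "width": finger opening in m; "finger_force": force on a finger pad.
Only numpy, scipy, OpenCV 4.12 (cv2) and the standard library are available. Lean on these libraries where they do the work, as an engineer would, in place of code of your own. Each camera call takes 0.05 s, during which the arm holds its last target. There are 200 camera calls.

## Working session

There is one attempt and no reset: what is moved stays moved. The work goes in short steps, Python scripts to look and compute and a tool call to move; the robot and the scene stay as the last step left them, time stands still between calls to the robot, and variables do not carry over. Pictures are saved under pics/ and viewed, at most 10 in all, crops included, and the job is handed in when it is done.

Besides the shell and the picture viewer there is one more tool, called after "Emit:" by a JSON object that holds its "name" and its "arguments". drive_tool: Moves the arm, as the interface text tells. Its arguments: {"type":"object","properties":{"commands":{"type":"array"},"gripper":{"type":"number"}},"required":["commands"]}

```bash
mkdir -p pics
python3 - <<'E'
from bench import *
import cv2
o=get_obs();print({k:o[k] for k in('time','tool_pos','ee_rot','width','wrist_force')})
for n in('top','side'):
    s=snapshot(n);cv2.imwrite(f'pics/{n}1.png',s['image']);print(n,s['fx'],s['cx'],s['cy'],s['rvec'],s['tvec'])
E
```

```text
{'time': 0.0, 'tool_pos': array([0.13413114, 0.53276017, 0.16561616]), 'ee_rot': array([-3.13944535e+00, -2.33267036e-04,  2.89483270e+00]), 'width': 0.09396425483617034, 'wrist_force': array([-0.97667027,  0.75610029,  0.87176038])}
top 460.0068170873864 319.55549800944704 237.76442279728457 [ 2.15638784 -2.19442654  0.10629761] [0.02750383 0.53507311 0.8051208 ]
side 566.529780648218 316.7093972121084 240.3244441787243 [ 2.12375979 -0.34240196  0.15601102] [-0.50696809  0.16388119  1.08919778]
```

View pics/top1.png

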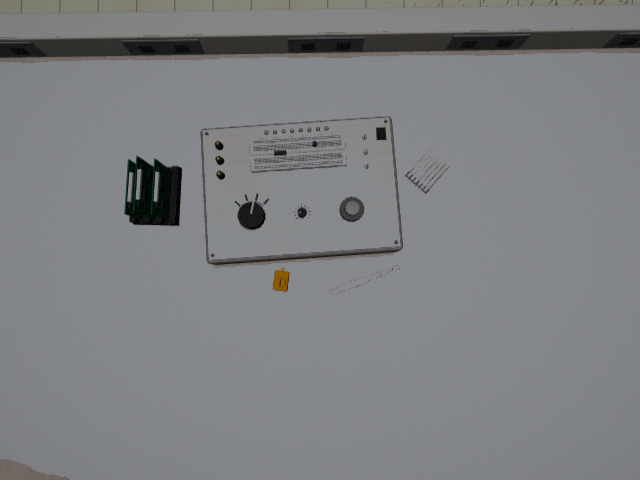

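View pics/side1.png

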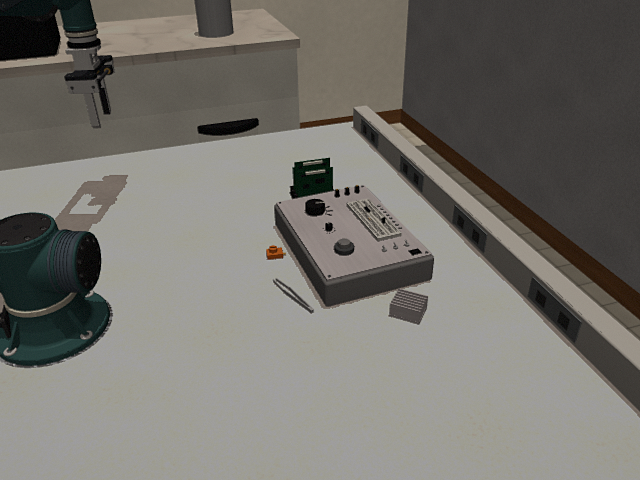

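The top view shows the selector at about (252,215), the small knob at (302,212) and the key at (352,209). The fuse holder (281,281) and lifter (365,281) lie in front, the stand is at left and the heat sink at right. The side view agrees. Next I measure these points precisely.

```bash
cat > h.py <<'E'
import numpy as np,cv2
from bench import *
def ray(s,uv,z):
    R=cv2.Rodrigues(np.array(s['rvec']))[0];t=np.array(s['tvec']).ravel();c=-R.T@t
    d=R.T@np.array([(uv[0]-s['cx'])/s['fx'],(uv[1]-s['cy'])/s['fy'],1]);return c+d*(z-c[2])/d[2]
def proj(s,p):
    R=cv2.Rodrigues(np.array(s['rvec']))[0];q=R@np.array(p)+np.array(s['tvec']).ravel()
    return np.array([s['fx']*q[0]/q[2]+s['cx'],s['fy']*q[1]/q[2]+s['cy']])
E
python3 - <<'E'
from h import *
s=snapshot('top');im=s['image'];g=cv2.cvtColor(im,cv2.COLOR_BGR2GRAY)
# panel outline
m=cv2.inRange(g,0,255)*0
rz=s['range_z'];R=cv2.Rodrigues(s['rvec'])[0];t=s['tvec'].ravel()
v,u=np.mgrid[:480,:640];P=np.stack([(u-s['cx'])/s['fx']*rz,(v-s['cy'])/s['fy']*rz,rz],-1)
W=(P-t)@R
roi=np.zeros_like(g);roi[100:275,192:412]=1
m=((W[...,2]>.06)&(W[...,2]<.11)&(roi>0)&(rz>0)).astype('uint8')
c=max(cv2.findContours(m,0,2)[0],key=cv2.contourArea);r=cv2.minAreaRect(c);b=cv2.boxPoints(r)
w=np.array([ray(s,p,.07) for p in b]);print('panel',w.round(4).tolist(),np.linalg.norm(np.diff(w,axis=0),axis=1),w.mean(0))
print('panel z',np.median(W[235:245,230:380,2]))
def blob(mask,box,z,name):
    x0,y0,x1,y1=box;k=np.zeros_like(mask);k[y0:y1,x0:x1]=mask[y0:y1,x0:x1]
    c=max(cv2.findContours(k,0,2)[0],key=cv2.contourArea);(cc,rr)=cv2.minEnclosingCircle(c);M=cv2.moments(c)
    p=ray(s,(M['m10']/M['m00'],M['m01']/M['m00']),z);print(name,cc,rr,cv2.contourArea(c),p.round(4));return p
hi=((W[...,2]>.080)&(rz>0)).astype('uint8')
blob(hi,(232,195,275,235),.093,'sel(depth)');blob(hi,(335,190,370,225),.092,'key(depth)')
dk=(g<70).astype('uint8')
blob(dk,(290,200,315,225),.08,'small')
for n,bx in dict(fuse=(268,262,295,298),).items():
    hs=cv2.cvtColor(im,cv2.COLOR_BGR2HSV);blob(cv2.inRange(hs,(8,150,80),(28,255,255)),bx,.02,n)
for n,bx in dict(stand=(115,145,192,235),heat=(403,140,455,200)).items():
    blob(((W[...,2]>.015)&(rz>0)).astype('uint8'),bx,.05,n)
a=cv2.resize(im[185:240,225:380],None,fx=5,fy=5,interpolation=cv2.INTER_CUBIC);cv2.imwrite('pics/crop1.png',a)
E
```

```text
panel [[0.7261, 0.2279, 0.07], [0.7455, -0.114, 0.07], [0.5088, -0.1227, 0.07], [0.4909, 0.21, 0.07]] [0.3425069  0.23690234 0.33315387] [0.61781513 0.05029782 0.07      ]
panel z 0.06978128558565491
sel(depth) (250.88636779785156, 214.72727966308594) 13.889147758483887 541.5 [0.5696 0.132  0.093 ]
key(depth) (351.361572265625, 208.18360900878906) 12.107458114624023 409.5 [ 0.5781 -0.0356  0.092 ]
small (301.70001220703125, 212.5) 4.810497283935547 54.5 [0.5738 0.0477 0.08  ]
fuse (280.26324462890625, 279.5777282714844) 11.896890640258789 246.0 [0.4602 0.0897 0.02  ]
stand (152.0, 191.0) 40.000099182128906 2834.0 [0.6209 0.3149 0.05  ]
heat (438.5, 178.0) 17.356653213500977 26.5 [ 0.6352 -0.194   0.05  ]
```

View pics/crop1.png

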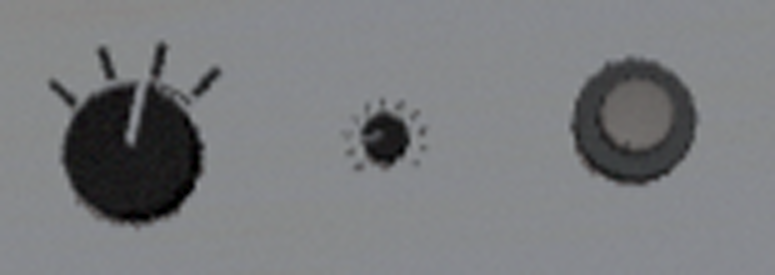

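The pointer rests at the third mark (+0.262), so the target is the fourth (+0.785). My position estimates agree within about 1.5 mm:
- Selector axis: about (0.569, 0.132).
- Key: about (0.578, -0.036).
- Console yaw: about 0.053.

I'll shut the fingers and move in front of the selector. There the rim must go to +y for clockwise.

Emit:
{"name": "drive_tool", "arguments": {"commands": [[0,0,-0.5,0,0,-1],[0,0,-0.5,0,0,-1],[0,0,0,0,0,-1],[-0.575,-0.67,0,0,0,0],[-0.575,-0.67,0,0,0,0],[-0.575,-0.67,0,0,0,0],[-0.575,-0.67,0,0,0,0],[-0.575,-0.67,0,0,0,0],[-0.575,-0.67,0,0,0,0],[-0.575,-0.67,0,0,0,0],[-0.575,-0.67,0,0,0,0],[-0.575,-0.67,0,0,0,0],[-0.575,-0.67,0,0,0,0],[-0.575,-0.67,0,0,0,0],[-0.575,-0.67,0,0,0,0],[-0.575,-0.67,0,0,0,0],[-0.575,-0.67,0,0,0,0],[-0.575,-0.67,0,0,0,0],[-0.575,-0.67,0,0,0,0]], "gripper": 1.0}}

```text
time: 2.52
tool_pos: [0.5252, 0.1238, 0.2063]
ee_rot: [3.141, -0.001, -3.088]
wrist_force: [-0.0, -0.1, -0.2]
width: 0.0005
finger_force: 0.0
```

Run:
```python
from h import *
o=get_obs();print({k:o[k] for k in('time','tool_pos','ee_rot','width','wrist_force')})
s=snapshot('wrist');cv2.imwrite('pics/w1.png',s['image']);print([proj(s,p) for p in((.569,.1324,.093),(.578,-.0365,.092))])
```

```text
{'time': 2.525, 'tool_pos': array([0.52515962, 0.12379342, 0.20633658]), 'ee_rot': array([ 3.14145969e+00, -7.05764887e-04, -3.08848040e+00]), 'width': 0.0005124222760335944, 'wrist_force': array([-0.00474645, -0.14780845, -0.16161357])}
[array([330.66383426, 279.0385357 ]), array([127.23253946, 278.37847245])]
```

View pics/w1.png

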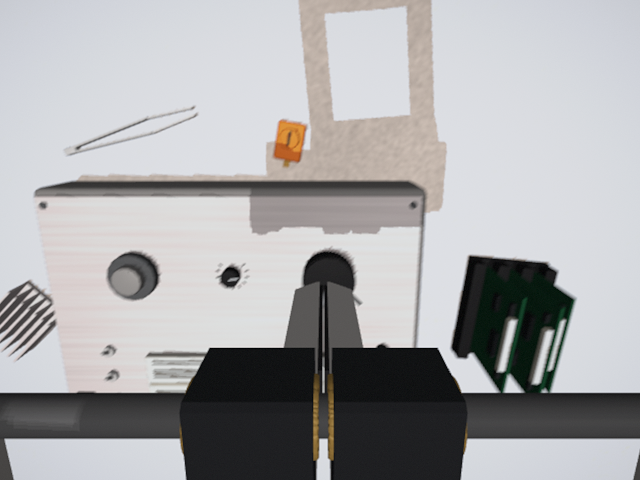

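The wrist view agrees with the measured points: the key cap is at (127,282) and the selector rim around (329,275), behind the fingertips at (323,283). I lower in front of the rim and start closing in.

Emit:
{"name": "drive_tool", "arguments": {"commands": [[0,0,0.8,0,0,0],[0,0,0.8,0,0,0],[0,0,0.8,0,0,0],[0,0,0.5,0,0,0],[0,0,0.3,0,0,0],[0,0,0,0,0,0],[-0.15,0,0,0,0,0],[-0.05,0,0,0,0,0],[0,0,0,0,0,0]]}}

```text
time: 3.7
tool_pos: [0.5334, 0.1252, 0.0795]
ee_rot: [3.141, 0.001, -3.088]
wrist_force: [-0.3, 0.1, 0.0]
width: 0.0007
finger_force: 0.0
```

Run:
```python
from h import *
s=snapshot('side');u=proj(s,(.55,.13,.085)).astype(int);a=s['image'][u[1]-50:u[1]+50,u[0]-60:u[0]+70];cv2.imwrite('pics/s2.png',cv2.resize(a,None,fx=6,fy=6,interpolation=2))
print(u,get_obs()['wrist_force'])
```

```text
[306 207] [0.17955155 0.49393625 0.25462607]
```

View pics/s2.png

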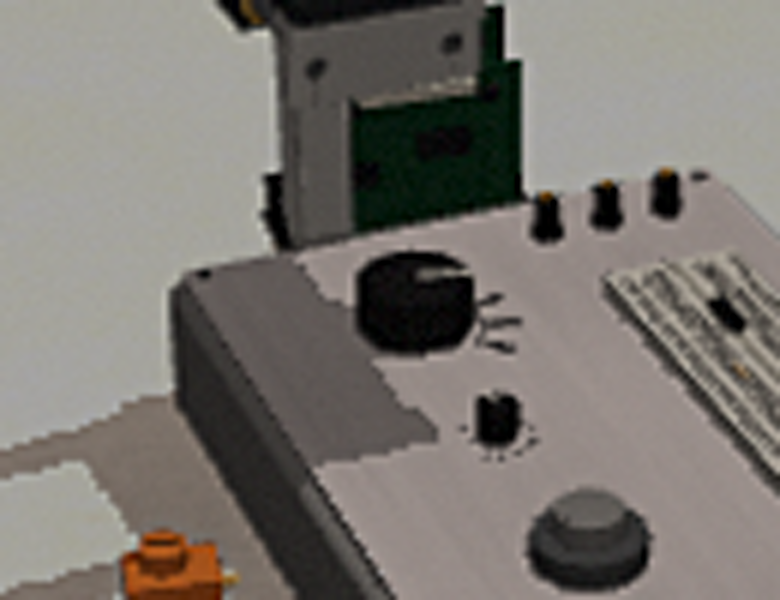

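Run:
```python
from h import *
s=snapshot('side');o=get_obs();print(o['tool_pos'],o['ee_rot'])
c=lambda p:(proj(s,p)-[246,157])*6
print('tcp',c(o['tool_pos']),'axis',c((.569,.1324,.093)),'key',c((.578,-.0365,.092)))
rz=s['range_z']
R=cv2.Rodrigues(s['rvec'])[0]
for x,y in((320,200),(310,150),(300,215),(415,280),(430,150)):
    u,v=246+x/6,157+y/6;z=rz[int(v),int(u)];P=np.array([(u-s['cx'])/s['fx'],(v-s['cy'])/s['fy'],1])*z
    print(x,y,R.T@(P-s['tvec'].ravel()))
```

```text
[0.53289161 0.12519136 0.07914479] [ 3.14142655e+00  6.00616649e-04 -3.08843813e+00]
tcp [320.5866434 329.3082955] axis [405.71618765 272.19524049] key [580.24631873 500.05265667]
320 200 [0.53110215 0.11126084 0.14120181]
310 150 [0.5280856  0.11083793 0.16217691]
300 215 [0.523891   0.11326419 0.1353688 ]
415 280 [0.57303528 0.13392109 0.08805232]
430 150 [0.62846056 0.29071856 0.05774587]
```

Run:
```python
from h import *
s=snapshot('side')
rz=s['range_z']
R=cv2.Rodrigues(s['rvec'])[0]
for y in range(200,370,12):
  r=[]
  for x in (290,320,350):
    u,v=int(246+x/6),int(157+y/6);z=rz[v,u];P=np.array([(u-s['cx'])/s['fx'],(v-s['cy'])/s['fy'],1])*z
    r.append((R.T@(P-s['tvec'].ravel())).round(3).tolist())
  print(y,r)
cv2.imwrite('pics/s3.png',cv2.resize(s['image'][140:250,240:350],None,fx=5,fy=5,interpolation=0))
```

```text
200 [[0.523, 0.126, 0.136], [0.531, 0.112, 0.142], [0.593, 0.294, 0.039]]
212 [[0.523, 0.128, 0.13], [0.531, 0.114, 0.136], [0.592, 0.293, 0.034]]
224 [[0.523, 0.127, 0.126], [0.53, 0.112, 0.132], [0.59, 0.288, 0.031]]
236 [[0.522, 0.125, 0.122], [0.53, 0.11, 0.128], [0.593, 0.3, 0.019]]
248 [[0.57, 0.313, 0.011], [0.556, 0.209, 0.067], [0.567, 0.206, 0.066]]
260 [[0.54, 0.198, 0.07], [0.552, 0.196, 0.069], [0.562, 0.189, 0.071]]
272 [[0.539, 0.193, 0.068], [0.549, 0.187, 0.069], [0.562, 0.187, 0.067]]
284 [[0.536, 0.185, 0.067], [0.548, 0.184, 0.065], [0.559, 0.179, 0.066]]
296 [[0.534, 0.177, 0.066], [0.545, 0.171, 0.068], [0.555, 0.163, 0.07]]
308 [[0.532, 0.17, 0.065], [0.542, 0.161, 0.068], [0.553, 0.156, 0.069]]
320 [[0.529, 0.157, 0.068], [0.539, 0.15, 0.07], [0.549, 0.146, 0.07]]
332 [[0.525, 0.144, 0.07], [0.536, 0.142, 0.069], [0.547, 0.138, 0.069]]
344 [[0.523, 0.137, 0.069], [0.535, 0.137, 0.067], [0.545, 0.133, 0.067]]
356 [[0.521, 0.132, 0.067], [0.531, 0.124, 0.069], [0.543, 0.124, 0.067]]
368 [[0.519, 0.121, 0.068], [0.529, 0.117, 0.069], [0.539, 0.112, 0.069]]
```

View pics/s3.png

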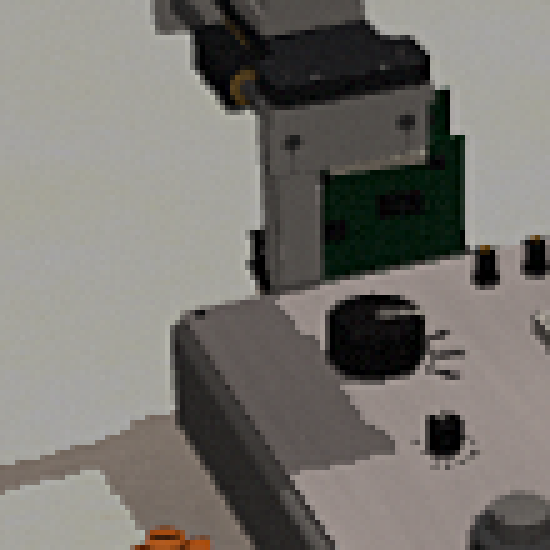

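The side view and its depth show the finger ending at z≈0.12, though the reported TCP is 0.079. I check this with the wrist camera.

Run:
```python
from h import *
o=get_obs();t0=o['tool_pos'];print(t0,o['joint_positions'].round(3))
for n in('wrist','top','side'):
    s=snapshot(n);rz=s['range_z'];R=cv2.Rodrigues(s['rvec'])[0]
    print(n,'cam',(-R.T@s['tvec'].ravel()).round(3),'tcp px',proj(s,t0).round(1))
    v,u=np.mgrid[:480,:640];P=np.stack([(u-s['cx'])/s['fx']*rz,(v-s['cy'])/s['fy']*rz,rz],-1);W=(P-s['tvec'].ravel())@R
    m=(rz>0)&(abs(W[...,0]-t0[0])<.03)&(abs(W[...,1]-t0[1])<.03)&(W[...,2]>.074)
    h=np.histogram(W[m][:,2],bins=np.arange(.07,.2,.01))[0];print(h)
    f=m&(W[...,2]>.1)&(W[...,2]<.16)
    if f.any():print(f.sum(),W[f].min(0).round(3),W[f].max(0).round(3))
    if n=='wrist':cv2.imwrite('pics/w2.png',s['image'])
```

```text
[0.53275444 0.12517568 0.07902361] [ 0.127  0.114  1.516  0.     1.511 -1.497]
wrist cam [0.456 0.121 0.297] tcp px [323.2 273.8]
[ 57  97 165   0  66 372 543 654 777 963 836 357]
2412 [0.522 0.112 0.117] [0.54  0.137 0.16 ]
top cam [0.458 0.022 0.851] tcp px [256.2 237.5]
[0 0 0 0 0 0 0 0 0 0 0 0]
side cam [ 0.248 -0.944  0.72 ] tcp px [299.4 211.9]
[19 44 33  0  9 33 44 45 48 53 36  6]
179 [0.521 0.11  0.116] [0.541 0.14  0.16 ]
```

View pics/w2.png

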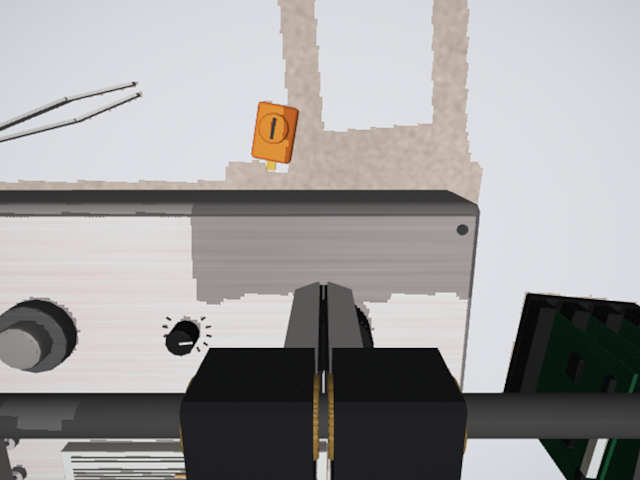

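Both cameras put the visible tip at z≈0.117, about 37 mm above the reported TCP. A gentle advance tells which is right: if the TCP is true, the rim is met at x≈0.54.

Emit:
{"name": "drive_tool", "arguments": {"commands": [[-0.05,0,0,0,0,0],[-0.05,0,0,0,0,0],[-0.05,0,0,0,0,0],[0,0,0,0,0,0]]}}

```text
time: 4.5
tool_pos: [0.5388, 0.1255, 0.0787]
ee_rot: [3.142, -0.0, -3.088]
wrist_force: [-0.3, -0.4, 0.4]
width: 0.0006
finger_force: 0.0
```

Emit:
{"name": "drive_tool", "arguments": {"commands": [[-0.05,0,0,0,0,0],[-0.05,0,0,0,0,0],[0,0,0,0,0,0]]}}

```text
time: 4.88
tool_pos: [0.5428, 0.1257, 0.0788]
ee_rot: [3.142, 0.0, -3.088]
wrist_force: [-0.3, -0.0, 0.1]
width: 0.001
finger_force: 0.0
```

There is no contact, so the images are right: the fingers end about 37 mm short of the reported TCP. I back off and descend in guarded steps.

Emit:
{"name": "drive_tool", "arguments": {"commands": [[0.3,0,0,0,0,0],[0,0,0,0,0,0],[0,0,0.3,0,0,0],[0,0,0.3,0,0,0],[0,0,0.2,0,0,0],[0,0,0,0,0,0]]}}

```text
time: 5.62
tool_pos: [0.5298, 0.1249, 0.0453]
ee_rot: [-3.142, -0.003, -3.088]
wrist_force: [-0.5, -0.4, -0.1]
width: 0.0005
finger_force: 0.0
```

```bash
cat >> h.py <<'E'
def tip(n='wrist',dx=.03):
    o=get_obs();t0=o['tool_pos'];s=snapshot(n);rz=s['range_z'];R=cv2.Rodrigues(s['rvec'])[0]
    v,u=np.mgrid[:480,:640];P=np.stack([(u-s['cx'])/s['fx']*rz,(v-s['cy'])/s['fy']*rz,rz],-1);W=(P-s['tvec'].ravel())@R
    T=(W-t0)
    e=np.array([.9986,.053]);ax=T[...,:2]@e;ay=T[...,:2]@np.array([-.053,.9986])
    m=(rz>0)&(abs(ax)<.0125)&(abs(ay)<.018)&(W[...,2]>.073)&(W[...,2]<t0[2]+.07)
    z=W[m][:,2];print(n,'tcp',t0.round(4),'tip z',np.percentile(z,[0,.5,2]).round(4),'zoff',(z.min()-t0[2]).round(4),
      'ax',ax[m].min().round(4),ax[m].max().round(4),'ay',ay[m].min().round(4),ay[m].max().round(4),'F',o['wrist_force'].round(2))
E
python3 -c "
from h import *
tip('wrist');tip('side')"
```

```text
wrist tcp [0.5298 0.1249 0.0453] tip z [0.0829 0.084  0.0848] zoff 0.0376 ax -0.0103 0.0081 ay -0.0123 0.0125 F [-0.53 -0.36 -0.07]
side tcp [0.5303 0.125  0.0461] tip z [0.0818 0.0827 0.0839] zoff 0.0357 ax -0.0115 0.0087 ay -0.016 0.0138 F [ 0.45 -0.66  0.83]
```

That confirms the tip at TCP z + 0.037. I go 5 mm lower, then close in on the rim.

Emit:
{"name": "drive_tool", "arguments": {"commands": [[0,0,0.12,0,0,0],[0,0,0,0,0,0],[-0.15,0,0,0,0,0],[-0.03,0,0,0,0,0],[0,0,0,0,0,0]]}}

```text
time: 6.35
tool_pos: [0.5381, 0.1255, 0.0421]
ee_rot: [3.141, 0.0, -3.088]
wrist_force: [0.1, -1.4, -0.3]
width: 0.0005
finger_force: 0.0
```

Emit:
{"name": "drive_tool", "arguments": {"commands": [[-0.025,0,0,0,0,0],[-0.025,0,0,0,0,0],[0,0,0,0,0,0]]}}

```text
time: 6.72
tool_pos: [0.5399, 0.1255, 0.042]
ee_rot: [3.142, -0.0, -3.088]
wrist_force: [0.4, 0.4, -0.2]
width: 0.0006
finger_force: 0.0
```

Emit:
{"name": "drive_tool", "arguments": {"commands": [[-0.025,0,0,0,0,0],[-0.025,0,0,0,0,0],[0,0,0,0,0,0]]}}

```text
time: 7.1
tool_pos: [0.5402, 0.1256, 0.042]
ee_rot: [-3.142, -0.004, -3.088]
wrist_force: [-4.2, -0.7, 2.9]
width: 0.0004
finger_force: 2.6
```

Contact is at x≈0.540. I press to about 8 N and roll toward +y.

Emit:
{"name": "drive_tool", "arguments": {"commands": [[-0.04,0,0,0,0,0],[0,0.05,0,0,0,0],[0,0.05,0,0,0,0],[0,0,0,0,0,0]]}}

```text
time: 7.6
tool_pos: [0.5401, 0.129, 0.0419]
ee_rot: [-3.14, -0.007, -3.088]
wrist_force: [-8.5, -1.7, 5.6]
width: 0.0004
finger_force: 4.3
```

Emit:
{"name": "drive_tool", "arguments": {"commands": [[0,0.05,0,0,0,0],[0,0.05,0,0,0,0],[0,0.05,0,0,0,0],[0,0,0,0,0,0]]}}

```text
time: 8.1
tool_pos: [0.5396, 0.1364, 0.0419]
ee_rot: [3.141, -0.007, -3.088]
wrist_force: [-8.7, 0.3, 5.2]
width: 0.0007
finger_force: 4.3
```

```bash
cat >> h.py <<'E'
def pointer(n='top',save=None):
    s=snapshot(n);g=cv2.cvtColor(s['image'],cv2.COLOR_BGR2GRAY).astype(float)
    ax=np.array([.5693,.132]);res=[]
    for a in np.arange(-1.3,1.31,.02):
        w=-.053+a   # clockwise from console +x
        p=[proj(s,(ax[0]+r*np.cos(w),ax[1]-r*np.sin(w),.093)) for r in np.linspace(.008,.019,8)]
        res.append(np.mean([cv2.getRectSubPix(g.astype('float32'),(1,1),tuple(map(float,q)))[0,0] for q in p]))
    res=np.array(res);i=res.argmax();A=np.arange(-1.3,1.31,.02);w=np.clip(res-np.median(res)-.4*(res.max()-np.median(res)),0,None)*(abs(A-A[i])<.35)
    print(n,'pointer angle',round((w*A).sum()/w.sum(),3),'peak',res.max(),'med',np.median(res))
    if save:
        u=proj(s,(ax[0],ax[1],.093)).astype(int);cv2.imwrite(save,cv2.resize(s['image'][u[1]-40:u[1]+40,u[0]-50:u[0]+50],None,fx=6,fy=6,interpolation=2))
E
python3 -c "
from h import *
pointer('top');pointer('side')"
```

```text
top pointer angle -0.803 peak 74.83688 med 37.924355
side pointer angle 0.7 peak 104.03543 med 20.716679
```

The side view shows the pointer past the hump, at about 0.70. I retract radially, then lift.

Emit:
{"name": "drive_tool", "arguments": {"commands": [[0.15,0,0,0,0,0],[0.25,0,0,0,0,0],[0,0,-0.7,0,0,0],[0,0,-0.5,0,0,0],[0,-0.8,0,0,0,0],[0,-0.8,0,0,0,0],[0,-0.8,0,0,0,0],[0,-0.8,0,0,0,0],[0,0,0,0,0,0]]}}

```text
time: 9.32
tool_pos: [0.5337, 0.0053, 0.09]
ee_rot: [-3.141, 0.001, -3.092]
wrist_force: [-0.0, -0.4, -0.0]
width: 0.0004
finger_force: 0.0
```

```bash
python3 -c "
from h import *
pointer('top','pics/p2.png');pointer('side');tip('side')"
```

```text
top pointer angle 0.656 peak 127.93027 med 33.60566
side pointer angle 0.778 peak 89.35158 med 78.7943
side tcp [0.5336 0.0073 0.09  ] tip z [0.1266 0.1266 0.1294] zoff 0.0366 ax -0.0111 0.0082 ay -0.0165 0.0142 F [-0.78  0.17  0.06]
```

View pics/p2.png

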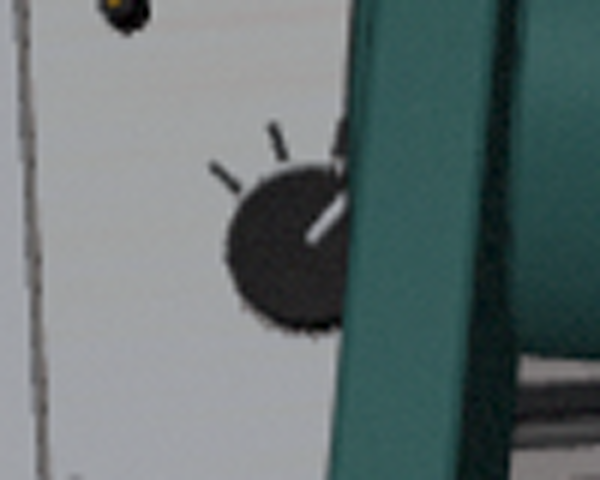

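The pointer is at the fourth mark. The tool goes over the key next, then down to about 5 mm above the cap.

Emit:
{"name": "drive_tool", "arguments": {"commands": [[-0.55,-0.55,0,0,0,0],[-0.5,-0.55,0,0,0,0],[0,0,0,0,0,0],[0,0,0.4,0,0,0],[0,0,0.3,0,0,0],[0,0,0,0,0,0]]}}

```text
time: 10.22
tool_pos: [0.576, -0.0337, 0.0597]
ee_rot: [3.141, -0.004, -3.087]
wrist_force: [0.3, 0.1, 0.0]
width: 0.0005
finger_force: 0.0
```

```bash
python3 -c "
from h import *
tip('wrist');pointer('side')
s=snapshot('wrist');cv2.imwrite('pics/k.png',s['image'])"
```

```text
wrist tcp [ 0.576  -0.0337  0.0597] tip z [0.0732 0.0749 0.0797] zoff 0.0135 ax -0.0125 0.0124 ay -0.018 0.0165 F [0.26 0.14 0.04]
side pointer angle 0.74 peak 115.381424 med 21.631393
```

View pics/k.png

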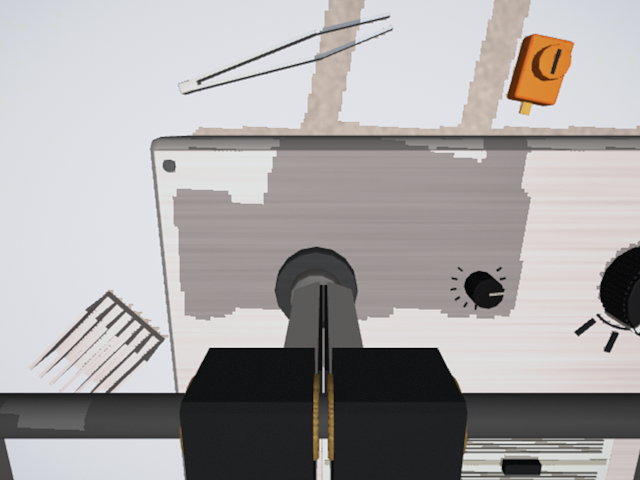

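The tips (323,285) stand over the key housing (centre about (316,287)), some 3 mm off toward the small knob. I correct that and press in steps.

Emit:
{"name": "drive_tool", "arguments": {"commands": [[-0.05,-0.075,0,0,0,0],[0,0,0.1,0,0,0],[0,0,0.05,0,0,0],[0,0,0.05,0,0,0],[0,0,0,0,0,0]]}}

```text
time: 11.0
tool_pos: [0.5801, -0.0375, 0.0538]
ee_rot: [3.141, -0.0, -3.088]
wrist_force: [-0.2, -0.7, -0.1]
width: 0.0005
finger_force: 0.0
```

Emit:
{"name": "drive_tool", "arguments": {"commands": [[0,0,0.05,0,0,0],[0,0,0,0,0,0]]}}

```text
time: 11.25
tool_pos: [0.5803, -0.0375, 0.0522]
ee_rot: [-3.142, 0.0, -3.088]
wrist_force: [0.5, 0.7, 1.4]
width: 0.0005
finger_force: 0.8
```

Emit:
{"name": "drive_tool", "arguments": {"commands": [[0,0,0.05,0,0,0],[0,0,0.05,0,0,0],[0,0,0.03,0,0,0],[0,0,0,0,0,0]]}}

```text
time: 11.75
tool_pos: [0.5804, -0.0375, 0.0475]
ee_rot: [-3.142, 0.001, -3.088]
wrist_force: [-1.8, 0.3, 4.7]
width: 0.0003
finger_force: 2.6
```

Emit:
{"name": "drive_tool", "arguments": {"commands": [[0,0,0.05,0,0,0],[0,0,0.03,0,0,0],[0,0,0,0,0,0]]}}

```text
time: 12.12
tool_pos: [0.5805, -0.0376, 0.0473]
ee_rot: [-3.141, 0.002, -3.088]
wrist_force: [-5.5, 1.0, 15.4]
width: 0.0006
finger_force: 7.6
```

The force rose to 15 N and the motion stopped, so the key is fully down. I lift off and withdraw towards the robot, clear of everything.

Emit:
{"name": "drive_tool", "arguments": {"commands": [[0,0,0,0,0,0],[0,0,-0.2,0,0,0],[0,0,-0.4,0,0,0],[0,0,-1,0,0,0],[0,0,-1,0,0,0],[0,0,-1,0,0,0],[1,0,0,0,0,0],[1,0,0,0,0,0],[1,0,0,0,0,0],[1,0,0,0,0,0],[1,0,0,0,0,0],[0,-1,0,0,0,0],[0,-1,0,0,0,0],[0,-1,0,0,0,0],[0,-1,0,0,0,0],[0,-1,0,0,0,0],[0,0,0,0,0,0]]}}

```text
time: 14.25
tool_pos: [0.3907, -0.2498, 0.1869]
ee_rot: [3.141, -0.001, -3.092]
wrist_force: [1.1, -0.5, -0.4]
width: 0.0002
finger_force: 0.0
```

Run:
```python
from h import *
pointer('side');pointer('top')
s=snapshot('top');a=s['image'];cv2.imwrite('pics/end.png',cv2.resize(a[100:300,110:460],None,fx=2.2,fy=2.2,interpolation=2))
rz=s['range_z'];R=cv2.Rodrigues(s['rvec'])[0];u,v=proj(s,(.579,-.036,.092)).astype(int)
z=np.median(rz[v-2:v+3,u-2:u+3]);print('key top z',(R.T@(np.array([(u-s['cx'])/s['fx']*z,(v-s['cy'])/s['fy']*z,z])-s['tvec'].ravel())).round(4))
```

```text
side pointer angle 0.738 peak 119.066246 med 23.394468
top pointer angle 0.677 peak 127.5336 med 25.991863
key top z [ 0.5798 -0.0349  0.0922]
```

View pics/end.png

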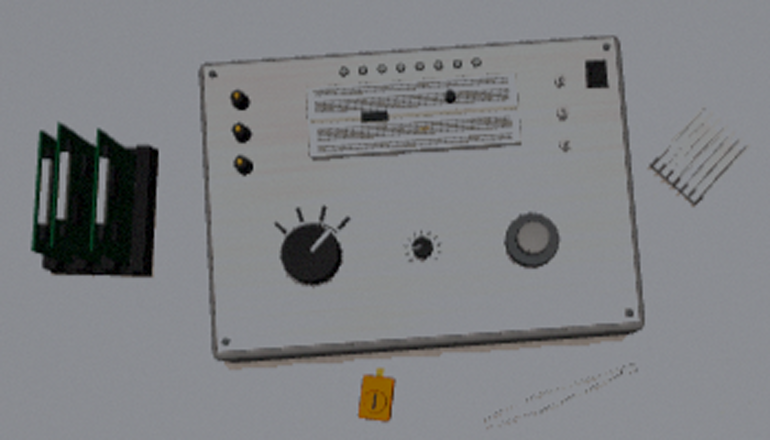

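The end view shows the pointer at the fourth mark, the key up (0.092) and everything else unmoved, so I hand in.

```bash
python3 -c "
from bench import *
print(close_job())"
```

```text
the job is handed in; nothing more can be done
None
```

The selector was rolled one click clockwise to the fourth mark, then the key was pressed fully down and came back up; the final picture shows everything else unmoved, and the job is handed in.

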